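# Set the ratchet-propped bench board one notch lower

## Robot

A 7-joint arm with a two-finger parallel gripper is mounted at the origin on the work surface. World frame = base frame: x ahead of the robot, y to its left, z up, the work surface at z = 0. Lengths are in m, angles in rad, forces in N, time in s.
With the tool pointing down it reaches from about 0.425 to 0.925 m from the base axis. Payload 6.8 kg.
Tool frame: the origin (TCP) lies on the mounting face of the last link; the fingertips stand 173 mm ahead of it and the grasp point (between the pads) lies 155 mm ahead of it; z points along the fingers, y is the line along which they close (so a half turn about z gives the same grasp; the last joint's range is limited). The gripper opens to 85 mm and grips with 20 to 120 N. Pads are 22 mm wide; open, the fingers measure 114 mm over their backs; the gripper's body (76 mm by 85 mm) begins 54 mm behind the grasp point. The pads swing forward as they close: fully open they stand 13 mm farther back than shut.
Start: joints at [1.184, 0.477, 0.022, 1.555, -0.011, 1.109, -0.083], TCP at [0.186, -0.649, 0.405] pointing down, gripper open.
Joint ranges: [-2.96, 2.96], [-0.34, 2.1], [-1.41, 1.46], [0.24, 2.44], [-1.37, 4.51], [0.17, 1.92], [-2.96, 2.96]. Speed limits (rad/s): [2.39, 2.39, 3.14, 3.14, 3.14, 3.14, 3.14].

## Interface

Orientations are given as a unit quaternion [w, x, y, z].
In Python, from station import bot gives the robot as it stands. The module is installed in compiled form; this text tells all that it offers.
- The arm moves only by the shell command python3 -m pendant 'ROWS' [FORCE]. ROWS is JSON, a list of rows, each a list of 5 numbers: the finger opening in m, from 0 to 0.0854, then the shift along the tool's x, y, z in m, then the turn about the tool's z in degrees. In form: [[jaw, x, y, z, yaw], ...]. A call has 1 to 12 rows; each row shifts and turns the commanded pose from where the row before left it, along the tool's axes as they then stand; what a row does not reach is not made up. A row lasts 1/12 s, in which the tool goes at most 41.7 mm and 7.16 degrees, less where a joint would pass 70% of its speed; a pose out of reach is approached as far as the arm can. A call with a gripper value outside its range is refused whole. The fingers move at their own pace and stop on an object; FORCE is the grip in N (left out, the last holds). Time passes only in rows, so rows that do not move let the fingers close. It gives the time, the measured TCP pose, the force, the opening and the grip force at its end, in the units of the state.
- bot.get_obs(): the state, without advancing time (a new reading comes with each control period).
- bot.read_camera(name): name is "scene" or "side" or "wrist"; returns (picture, depth): 480x640x3 uint8, blue, green, red; 480x640 float32, m along the optical axis (not along the pixel's ray), 0 where there is no reading.
- bot.camera_model(name): a dict with "intrinsics" (3x3 intrinsics, pixels), "R" (3x3) and "t" (3): a world point X has camera coordinates R X + t. Camera axes: x right, y down, z forward; pixel columns grow to the right and rows downward; lengths in m; the calibration is good to about 2 mm. A picture is of the moment at which its call begins: read the wrist's pose just before it. camera_model takes no time and is no camera call; for the wrist camera it gives the pose at the moment of the call.
- bot.hand_in(): hands the job in; it is judged then, once.
Trained networks look in the newest picture that a camera, given by its name, has taken for a name from the list of things; names that differ only in an ending like _2 or _b are one class to them, and where a whole thing is asked for, a point or a joint stands for the part that bears it (a point fixed in the world has none). Each returns a list of dicts, best first, with "score" (0 to 1); they miss things now and then, are a little off and sometimes report something else, mostly with a low value. They report only what shows in the picture. A call takes as long as a camera call.
- bot.boxes_of(name, camera): "at" ([column, row] in pixels, amid what is visible of it).
- bot.trace(name, camera): "mask" (480x640 bool, what is visible of it) and "at" ([column, row] in pixels, amid what is visible of it).
- bot.pinpoint(name, camera): "at" ([column, row] in pixels: a listed point, or the origin of a listed thing).
The state is a dict: "t": time; "q": joint angles; "joint_vel": joint speeds; "joint_torque": joint torques, N m; "eef_pos": TCP position; "tool_rot": TCP orientation; "contact_force": force on the tool from outside, world axes, zero at the start; "torque": the same for the moment, N m; "gripper_width": opening from 0.0 (shut) to 1.0 (fully open); "grasp_force": force on a finger pad.
Only numpy, scipy, OpenCV 4.12 (cv2) and the standard library are available. Lean on these libraries where they do the work, as an engineer would, in place of code of your own. Each camera call takes 0.05 s, during which the arm holds its last target. There are 200 camera calls.

## Task

The tilting board on the workbench is propped in its third notch, one too steep. Its ratchet lets it down only after a reset: by the orange handle, lift it past the top notch until it meets the rubber stop (this trips the red pawl), lower it gently until it lies fully flat (this re-arms the pawl), then raise it again, let it settle in the second notch and let go. Ease it onto the stop and into the notch without forcing, never let it drop, keep off the red pawl and leave the other things alone.

Things in the scene. Friction and masses are not known exactly. Their poses are not given: they have to be found in the camera images.
- board (a joint): tilt of the board in rad, 0 = flat on its rest posts, growing as the handle edge rises. Board 220 x 180 x 8 mm, 0.7 to 1.1 kg: 3 to 5 N of weight at the handle when flat, half that at the top. Its ratchet holds it in notches 1 to 4, counted from the bottom, at 10, 19, 28 and 37 degrees (within 1 degree). Sinking faster than 1.2 rad/s counts as dropped
- handle (a point): centre of the handle: a level orange round sleeve, 14 mm thick, parallel to the hinge, in the board's plane, 255 mm from the hinge axis, turning freely on its rod, so that a grip need not tilt with the board. 100 mm of it is free between two steel arms, 45 mm clear of the board's edge. Hold it from above, the fingers closing across it along the level line from hinge to handle
- hinge (a point): point on the hinge axis in the middle of the board's width, 90 mm above the table; the level direction from here to the handle is the way the board lies when flat
- stand: blue steel stand, fixed, base plate 320 x 350 x 12 mm. Origin on the table, in mid-width, 90 mm from the hinge line on the handle's side; x axis along the hinge towards the ratchet (toothed steel disc, yellow cam), y from hinge to handle
- buffer: firm rubber stop at the ratchet that ends the board's rise, clearly felt; origin at its centre. It is met at a tilt of 46 to 67 degrees, set anew each time and not given by any reading; 1 to 4 degrees below it the cam trips the pawl. At the stop the pawl is always tripped. More than about 15 N upward at the handle damages it
- pawl: red pawl lever, round weight on top, 90 mm long, beside the board; origin at its pivot. Weight leaning away from the board: on the teeth (drops in 1 to 3 degrees above each notch angle, too faint to feel; may bounce off if the board rises over 0.6 rad/s). Leaning to the board: tripped, the board can sink; tips back on in the last 6 degrees. Over 50 N down at the handle in a notch harms it
- bearing: steel bearing ring, 48 mm across, 14 mm tall, lying on the stand's base plate under the board; origin: centre of its underside
- socket: steel socket, 24 mm across, 30 mm tall, upright on the stand's base plate under the board; origin: centre of its underside
- spray_can: white spray can with red cap, 60 mm across, 190 mm tall, standing to the right of the stand; origin: centre of its underside
- paper_cup: orange cup, 76 mm across, 95 mm tall, standing to the left of the stand; origin: centre of its underside
- ratchet_wrench: steel wrench lying flat, right of the stand; origin: centre of its underside
- screwdriver: orange-handled screwdriver lying left of the stand; origin: centre of its underside

How it is judged:
By the outcome, as a careful person would: the job done as asked, in the order asked, and still so for the second after the job is handed in, with the robot touching nothing.
It also fails if it takes over 61 s, if anything falls off the work surface, if the arm or the gripper's body presses on something with over 40 N, if the wrist force passes 120 N, or if a joint passes its speed limit or range.

## Working session

There is one attempt and no reset: what is moved stays moved. The work goes in short steps, Python scripts to look and compute and a shell command to move; the robot and the scene stay as the last step left them, time stands still between calls to the robot, and variables do not carry over. Pictures are saved under pics/ and viewed, at most 10 in all, crops included, and the job is handed in when it is done.

```bash
mkdir -p pics
cat > h.py <<'E'
import numpy as np, cv2
from station import bot
def px2w(cam,at,depth,r=2):
    m=bot.camera_model(cam);K=np.array(m["intrinsics"]);R=np.array(m["R"]);t=np.array(m["t"])
    u,v=int(round(at[0])),int(round(at[1]))
    p=depth[max(0,v-r):v+r+1,max(0,u-r):u+r+1];p=p[p>0]
    if len(p)==0:return None
    d=np.median(p)
    return R.T@(d*np.linalg.inv(K)@[at[0],at[1],1]-t)
E
python3 - <<'E'
from h import *
o=bot.get_obs();print({k:np.round(v,3) for k,v in o.items()})
for c in ("scene","side"):
    im,d=bot.read_camera(c);cv2.imwrite(f"pics/{c}0.png",im);np.save(f"{c}0.npy",d)
    for n in ("handle","hinge","stand","pawl","buffer"):
        for r in bot.pinpoint(n,c)[:1]: print(c,n,np.round(r["at"],1),round(r["score"],2),px2w(c,r["at"],d))
E
```

```text
{'t': np.float64(0.0), 'q': array([ 1.184,  0.478,  0.022,  1.556, -0.011,  1.109, -0.083]), 'joint_vel': array([-0.001, -0.001, -0.001, -0.   ,  0.001,  0.001, -0.001]), 'joint_torque': array([-0.0000e+00, -5.9645e+01,  1.6080e+00, -2.8120e+01,  1.3000e-02,
        9.0000e-03, -0.0000e+00]), 'eef_pos': array([ 0.186, -0.649,  0.404]), 'tool_rot': array([-0.001,  0.99 ,  0.139, -0.   ]), 'contact_force': array([-0.238, -0.141, -0.404]), 'torque': array([-0.006, -0.004,  0.022]), 'grasp_force': np.float64(0.0), 'gripper_width': np.float64(0.999)}
scene handle [365.9 215.3] 0.9 [0.5721221  0.12200184 0.21438586]
scene hinge [310.6 216.9] 0.71 [ 0.60787527 -0.04507262  0.12765721]
scene stand [325.8 263.5] 0.72 [ 0.58632815 -0.01033792  0.01200942]
scene pawl [234.6 197.2] 0.75 [ 0.73411347 -0.18922046  0.13819072]
scene buffer [244.1 240.1] 0.6 [ 0.72213677 -0.18577939  0.01408581]
side handle [283.8 236.9] 0.58 [0.57389021 0.11890936 0.21623611]
side hinge [329.7 226.3] 0.58 [ 0.55677071 -0.03848831  0.13298026]
side pawl [304.8 170. ] 0.45 [ 0.72881817 -0.19696419  0.13431919]
```

View pics/scene0.png

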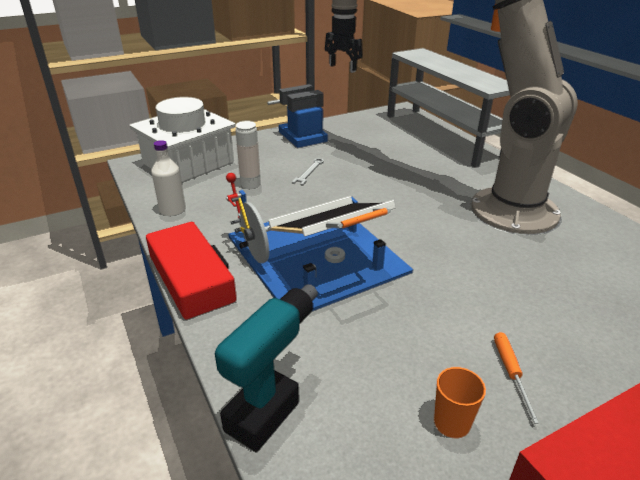

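View pics/side0.png

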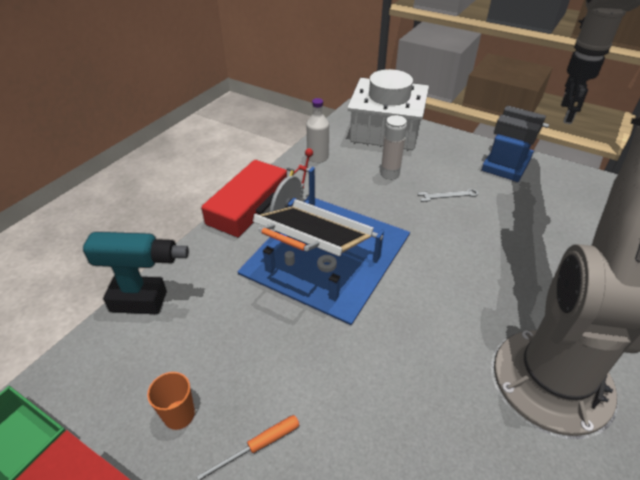

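Run:
```python
from h import *
import cv2
for c in ("scene","side"):
    im=cv2.imread(f"pics/{c}0.png");d=np.load(f"{c}0.npy")
    m=bot.camera_model(c);K=np.array(m["intrinsics"]);R=np.array(m["R"]);t=np.array(m["t"])
    v,u=np.mgrid[:480,:640]
    P=(np.stack([u,v,np.ones_like(u)],-1)@np.linalg.inv(K).T*d[...,None]-t)@R
    hsv=cv2.cvtColor(im,cv2.COLOR_BGR2HSV)
    near=(d>0)&(np.abs(P[...,0]-.63)<.3)&(np.abs(P[...,1])<.3)
    b=near&(hsv[...,0]>100)&(hsv[...,0]<130)&(hsv[...,1]>120)&(np.abs(P[...,2]-.012)<.006)
    q=P[b][:,:2].astype(np.float32);r=cv2.minAreaRect(q*1000);print(c,"base",len(q),r, P[b][:,2].mean())
    o=near&(hsv[...,0]>5)&(hsv[...,0]<14)&(hsv[...,1]>180)&(hsv[...,2]>120)&(np.abs(P[...,2]-.21)<.04)&(P[...,0]<.7)
    n,l=cv2.connectedComponents(o.astype(np.uint8));k=1+np.argmax([(l==i).sum() for i in range(1,n)])
    q=P[l==k];cc=q.mean(0);w=np.linalg.svd(q-cc)[2][0];s=(q-cc)@w
    print("handle",len(q),cc,w,s.min(),s.max(),"mid",cc+w*(s.min()+s.max())/2, "campos",-R.T@t)
```

```text
scene base 7342 ((583.4405517578125, -68.11300659179688), (323.5155944824219, 355.9528503417969), 2.037696599960327) 0.011191861641877505
handle 171 [0.57941443 0.12629781 0.21256593] [0.99966798 0.02527731 0.00499823] -0.053031860048452784 0.04803870844937367 mid [0.57691868 0.1262347  0.21255345] campos [1.05101068 0.82988417 0.74564859]
side base 7206 ((581.8671875, -71.07966613769531), (317.28570556640625, 353.29571533203125), 1.7325040102005005) 0.01207774114377155Traceback (most recent call last):
  File "<stdin>", line 13, in <module>
    return _wrapfunc(a, 'argmax', axis=axis, out=out, **kwds)
    return _wrapit(obj, method, *args, **kwds)
    result = getattr(arr, method)(*args, **kwds)
ValueError: attempt to get argmax of an empty sequence
```

```bash
python3 -m pendant '[[0.0854,0,0,-0.03,7],[0.0854,0,0,-0.03,7],[0.0854,0.033,-0.022,0,0],[0.0854,0.033,-0.022,0,0],[0.0854,0.033,-0.022,0,0],[0.0854,0.033,-0.022,0,0],[0.0854,0.033,-0.022,0,0],[0.0854,0.033,-0.022,0,0],[0.0854,0.013,-0.037,0,0],[0.0854,0.013,-0.037,0,0],[0.0854,0.013,-0.037,0,0],[0.0854,0.013,-0.037,0,0]]' 30
python3 -m pendant '[[0.07,0.013,-0.037,0,0],[0.06,0.013,-0.037,0,0],[0.05,0.013,-0.037,0,0],[0.05,0.013,-0.037,0,0],[0.05,0.013,-0.037,0,0],[0.05,0.013,-0.037,0,0],[0.05,0.013,-0.037,0,0],[0.05,0.013,-0.037,0,0],[0.05,0.013,-0.037,0,0],[0.05,0,0,0,0]]'
python3 -c "
from h import *
o=bot.get_obs();print(o['tool_rot'],o['q'],o['eef_pos'])"
```

```text
t: 1.6
eef_pos: [0.4263, -0.3586, 0.4648]
tool_rot: [0.0, 1.0, 0.017, 0.0]
contact_force: [1.0, 0.3, 0.3]
gripper_width: 1.001
grasp_force: 0.0
t: 2.43
eef_pos: [0.5326, -0.0149, 0.4653]
tool_rot: [-0.002, 1.0, 0.023, 0.001]
contact_force: [0.2, 0.4, 0.4]
gripper_width: 0.584
grasp_force: 0.0
[-0.0021952   0.99973247  0.02299743  0.00113327] [ 0.19221985  0.20750435 -0.32529889  1.80325996  0.06798856  1.13958981
 -1.67964595] [ 0.53264226 -0.01492243  0.46528501]
```

```bash
python3 -m pendant '[[0.05,0.013,-0.034,0,0],[0.05,0.013,-0.034,0,0],[0.05,0.013,-0.034,0,0],[0.05,0.013,-0.033,0,0],[0.05,0,0,0,0],[0.05,0,0,0,0]]'
python3 - <<'E'
from h import *
im,d=bot.read_camera("wrist");cv2.imwrite("pics/w1.png",im)
o=bot.get_obs();print(o['eef_pos'],o['tool_rot'])
for n in ("handle","hinge"):
    for r in bot.pinpoint(n,"wrist")[:2]: print(n,r["at"],r["score"],px2w("wrist",r["at"],d))
m=bot.camera_model("wrist");K=np.array(m["intrinsics"]);R=np.array(m["R"]);t=np.array(m["t"])
v,u=np.mgrid[:480,:640];P=(np.stack([u,v,np.ones_like(u)],-1)@np.linalg.inv(K).T*d[...,None]-t)@R
hsv=cv2.cvtColor(im,cv2.COLOR_BGR2HSV)
om=(d>0)&(hsv[...,0]>3)&(hsv[...,0]<16)&(hsv[...,1]>170)&(P[...,2]>.19)&(P[...,2]<.235)
n,l,st,_=cv2.connectedComponentsWithStats(om.astype(np.uint8));k=1+np.argmax(st[1:,4])
q=P[l==k];c=q.mean(0);w=np.linalg.svd(q-c,full_matrices=False)[2][0];s=(q-c)@w
print(len(q),c,w,s.min(),s.max(),"mid",c+w*(s.min()+s.max())/2,"ztop",np.percentile(q[:,2],95),"cam",-R.T@t)
E
```

```text
t: 2.93
eef_pos: [0.5788, 0.1154, 0.4645]
tool_rot: [-0.001, 1.0, 0.019, -0.0]
contact_force: [0.6, -0.3, -0.4]
gripper_width: 0.586
grasp_force: 0.0
[0.57875578 0.11331013 0.46445111] [ 1.69843045e-04  9.99839094e-01  1.79359685e-02 -2.39713085e-04]
handle [311.1, 254.4] 0.57 [0.57799263 0.11596834 0.21672876]
hinge [578.2, 205.6] 0.76 [ 0.58697428 -0.09360588  0.11415048]
1692 [0.59103266 0.11448965 0.21545614] [-0.99680516 -0.07938175 -0.00883289] -0.03697902526537474 0.06370916032763904 mid [0.57771029 0.11342871 0.21533809] ztop 0.2173969443694532 cam [0.65997416 0.11490241 0.43382874]
```

View pics/w1.png

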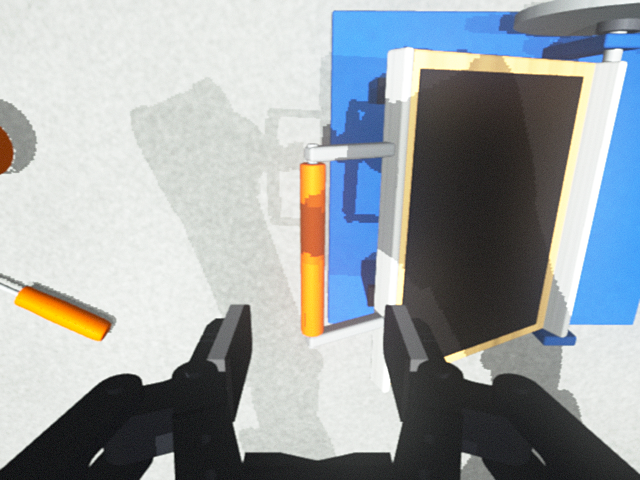

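```bash
python3 -m pendant '[[0.05,0,-0.001,0.025,0],[0.05,0,-0.001,0.025,0],[0.05,0,0,0.025,0],[0.05,0,0,0.015,0],[0.05,0,0,0.008,0],[0.05,0,0,0,0],[0.05,0,0,0,0]]' 25
python3 -c "
from h import *
im,d=bot.read_camera('wrist');cv2.imwrite('pics/w2.png',im);print(bot.get_obs()['eef_pos'])"
```

```text
t: 3.67
eef_pos: [0.579, 0.1142, 0.3673]
tool_rot: [0.0, 1.0, 0.016, 0.0]
contact_force: [-0.9, -0.4, 0.5]
gripper_width: 0.584
grasp_force: 0.0
[0.57916385 0.1145374  0.36794495]
```

View pics/w2.png

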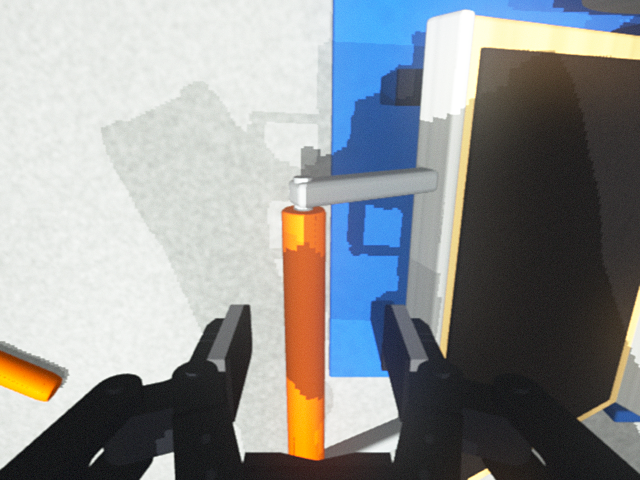

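```bash
python3 -m pendant '[[0.03,0,-0.004,0.002,0],[0.02,0,0,0,0],[0.012,0,0,0,0],[0.005,0,0,0,0],[0.005,0,0,0,0],[0.005,0,0,0,0],[0.005,0,0,0,0]]' 25
```

```text
t: 4.3
eef_pos: [0.5788, 0.1191, 0.3652]
tool_rot: [-0.0, 1.0, 0.017, 0.0]
contact_force: [0.3, -0.4, 3.7]
gripper_width: 0.154
grasp_force: 24.4
```

```bash
python3 -m pendant '[[0.005,0,0.0038,-0.0069,0],[0.005,0,0.0040,-0.0068,0],[0.005,0,0.0042,-0.0067,0]]' 25; python3 -m pendant '[[0.005,0,0.0044,-0.0065,0],[0.005,0,0.0046,-0.0064,0],[0.005,0,0.0048,-0.0062,0],[0.005,0,0.0050,-0.0061,0],[0.005,0,0.0052,-0.0060,0],[0.005,0,0.0054,-0.0058,0],[0.005,0,0,0,0],[0.005,0,0,0,0]]'; python3 -m pendant '[[0.005,0,0,0,0],[0.005,0,0,0,0]]'
```

```text
t: 4.55
eef_pos: [0.5792, 0.1071, 0.3855]
tool_rot: [-0.0, 1.0, 0.017, 0.0]
contact_force: [3.4, 1.5, -2.2]
gripper_width: 0.153
grasp_force: 25.0
t: 5.22
eef_pos: [0.58, 0.0777, 0.4227]
tool_rot: [-0.0, 1.0, 0.017, 0.001]
contact_force: [2.9, 4.4, 0.0]
gripper_width: 0.154
grasp_force: 25.3
t: 5.38
eef_pos: [0.5801, 0.0783, 0.4221]
tool_rot: [-0.0, 1.0, 0.018, 0.0]
contact_force: [1.8, 3.0, 1.7]
gripper_width: 0.15
grasp_force: 25.3
```

```bash
cat > chk.py <<'E'
import sys,re,math
s=sys.stdin.read();g=lambda k:[float(x) for x in re.search(k+r": \[?([^\]\n]*)",s)[1].split(",")]
p=g("eef_pos");f=g("contact_force");th=math.atan2(p[2]-.245,p[1]+.106)
ft=-f[1]*math.sin(th)+f[2]*math.cos(th);fr=f[1]*math.cos(th)+f[2]*math.sin(th)
print("t%.2f y%.4f z%.4f th%.1f r%.4f ft%.1f fr%.1f w%.3f"%(g("t")[0],p[1],p[2],math.degrees(th),math.hypot(p[2]-.245,p[1]+.106),ft,fr,g("gripper_width")[0]),"f",f)
sys.exit(ft<float(sys.argv[1]))
E
P="python3 -m pendant"; C="python3 chk.py -6.5"
$P '[[0.005,0,0.0009,-0.0014,0],[0.005,0,0.0009,-0.0014,0],[0.005,0,0,0,0]]' | $C &&
$P '[[0.005,0,0.0014,-0.0014,0],[0.005,0,0.0014,-0.0014,0],[0.005,0,0,0,0]]' | $C &&
$P '[[0.005,0,0.0014,-0.0014,0],[0.005,0,0.0014,-0.0014,0],[0.005,0,0,0,0]]' | $C &&
$P '[[0.005,0,0.0015,-0.0013,0],[0.005,0,0.0015,-0.0013,0],[0.005,0,0,0,0]]' | $C &&
$P '[[0.005,0,0.0015,-0.0013,0],[0.005,0,0.0015,-0.0013,0],[0.005,0,0,0,0]]' | $C &&
$P '[[0.005,0,0.0015,-0.0013,0],[0.005,0,0.0015,-0.0013,0],[0.005,0,0,0,0]]' | $C
```

```text
t5.63 y0.0758 z0.4248 th44.7 r0.2557 ft-1.6 fr2.9 w0.153 f [3.8, 3.2, 0.9]
t5.88 y0.0729 z0.4277 th45.6 r0.2557 ft-2.7 fr2.0 w0.150 f [3.8, 3.3, -0.5]
t6.13 y0.0701 z0.4305 th46.5 r0.2558 ft-2.0 fr2.1 w0.161 f [4.7, 2.9, 0.1]
t6.38 y0.0672 z0.4332 th47.4 r0.2558 ft-2.1 fr1.8 w0.152 f [3.4, 2.7, -0.1]
t6.63 y0.0643 z0.4358 th48.2 r0.2557 ft-1.9 fr2.2 w0.158 f [4.5, 2.9, 0.4]
t6.88 y0.0613 z0.4384 th49.1 r0.2557 ft-1.7 fr2.3 w0.150 f [4.6, 2.8, 0.6]
```

```bash
P="python3 -m pendant"; C="python3 chk.py -5"
$P '[[0.005,0,0.0015,-0.0013,0],[0.005,0,0.0015,-0.0013,0],[0.005,0,0,0,0]]' | $C &&
$P '[[0.005,0,0.0015,-0.0013,0],[0.005,0,0.0015,-0.0013,0],[0.005,0,0,0,0]]' | $C &&
$P '[[0.005,0,0.0016,-0.0012,0],[0.005,0,0.0016,-0.0012,0],[0.005,0,0,0,0]]' | $C &&
$P '[[0.005,0,0.0016,-0.0012,0],[0.005,0,0.0016,-0.0012,0],[0.005,0,0,0,0]]' | $C &&
$P '[[0.005,0,0.0016,-0.0012,0],[0.005,0,0.0016,-0.0012,0],[0.005,0,0,0,0]]' | $C &&
$P '[[0.005,0,0.0016,-0.0012,0],[0.005,0,0.0016,-0.0012,0],[0.005,0,0,0,0]]' | $C &&
$P '[[0.005,0,0.0016,-0.0011,0],[0.005,0,0.0016,-0.0011,0],[0.005,0,0,0,0]]' | $C &&
$P '[[0.005,0,0.0016,-0.0011,0],[0.005,0,0.0016,-0.0011,0],[0.005,0,0,0,0]]' | $C &&
$P '[[0.005,0,0.0017,-0.0011,0],[0.005,0,0.0017,-0.0011,0],[0.005,0,0,0,0]]' | $C &&
$P '[[0.005,0,0.0017,-0.0011,0],[0.005,0,0.0017,-0.0011,0],[0.005,0,0,0,0]]' | $C
```

```text
t7.13 y0.0583 z0.4411 th50.0 r0.2558 ft-1.7 fr2.2 w0.153 f [4.3, 2.7, 0.6]
t7.38 y0.0552 z0.4436 th50.9 r0.2558 ft-1.4 fr2.8 w0.154 f [3.9, 2.9, 1.3]
t7.63 y0.0522 z0.4461 th51.8 r0.2559 ft-1.6 fr2.4 w0.150 f [4.8, 2.7, 0.9]
t7.88 y0.0490 z0.4485 th52.7 r0.2558 ft-1.3 fr3.0 w0.156 f [3.9, 2.8, 1.6]
t8.13 y0.0458 z0.4509 th53.6 r0.2558 ft-1.3 fr3.4 w0.154 f [2.6, 3.1, 2.0]
t8.38 y0.0430 z0.4529 th54.4 r0.2558 ft-3.5 fr1.8 w0.149 f [4.7, 3.9, -0.6]
t8.63 y0.0406 z0.4546 th55.0 r0.2558 ft-8.4 fr1.1 w0.154 f [5.2, 7.5, -3.9]
```

Run:
```python
from h import *
ims=[]
for c,(x,y) in (("scene",(200,140)),("side",(255,120))):
    im,d=bot.read_camera(c)
    ims+=[cv2.resize(cv2.imread(f"pics/{c}0.png")[y:y+130,x:x+130],(390,300)),cv2.resize(im[y:y+130,x:x+130],(390,300))]
cv2.imwrite("pics/p1.png",np.vstack([np.hstack(ims[:2]),np.hstack(ims[2:])]))
o=bot.get_obs();print(o['t'],o['contact_force'],o['eef_pos'])
```

```text
8.7333 [ 6.90009111  7.25445237 -3.30664777] [0.5813224  0.04080377 0.45442308]
```

View pics/p1.png

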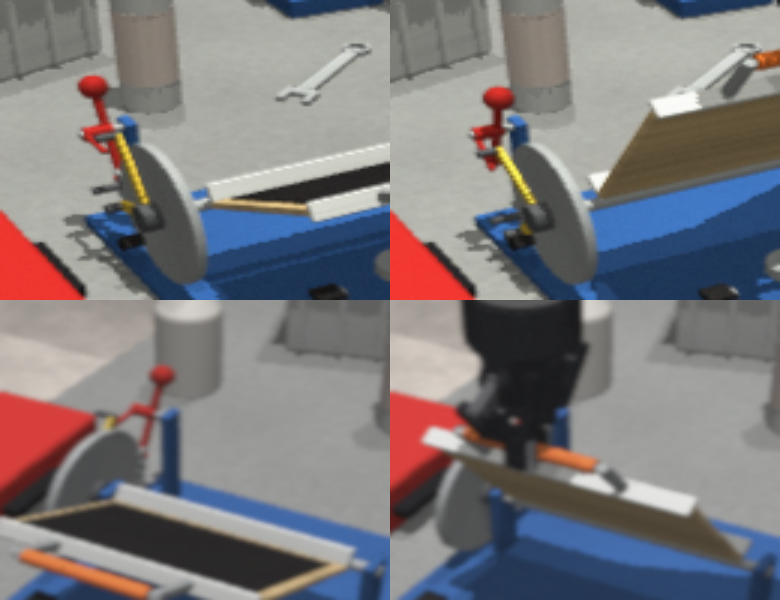

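```bash
sed -i 's/sys.exit.*/sys.exit(ft<float(sys.argv[1]) or ft>float(sys.argv[2]))/' chk.py; P="python3 -m pendant"; C="python3 chk.py -13 8"
$P '[[0.005,0,-0.0035,0.0025,0],[0.005,0,-0.0071,0.0051,0],[0.005,0,-0.0069,0.0054,0],[0.005,0,-0.0067,0.0056,0]]' | $C &&
$P '[[0.005,0,-0.0065,0.0058,0],[0.005,0,-0.0063,0.0060,0],[0.005,0,-0.0061,0.0063,0]]' | $C &&
$P '[[0.005,0,-0.0059,0.0065,0],[0.005,0,-0.0056,0.0067,0],[0.005,0,-0.0054,0.0069,0]]' | $C &&
$P '[[0.005,0,-0.0052,0.0070,0],[0.005,0,-0.0049,0.0072,0],[0.005,0,0,0,0],[0.005,0,0,0,0]]' | $C
```

```text
t9.07 y0.0640 z0.4361 th48.3 r0.2558 ft-1.9 fr1.5 w0.153 f [4.9, 2.4, -0.1]
t9.32 y0.0826 z0.4177 th42.5 r0.2557 ft-1.8 fr0.4 w0.155 f [5.4, 1.5, -1.0]
t9.57 y0.0992 z0.3974 th36.6 r0.2556 ft-3.0 fr-0.5 w0.155 f [6.4, 1.4, -2.7]
t9.90 y0.1091 z0.3830 th32.7 r0.2556 ft-2.2 fr0.4 w0.157 f [6.1, 1.5, -1.6]
```

```bash
P="python3 -m pendant"; C="python3 chk.py -13 8"
$P '[[0.005,0,-0.0045,0.0072,0],[0.005,0,-0.0042,0.0073,0],[0.005,0,-0.0040,0.0075,0]]' | $C &&
$P '[[0.005,0,-0.0037,0.0076,0],[0.005,0,-0.0035,0.0077,0],[0.005,0,-0.0032,0.0078,0]]' | $C &&
$P '[[0.005,0,-0.0030,0.0079,0],[0.005,0,-0.0027,0.0080,0],[0.005,0,-0.0024,0.0081,0]]' | $C &&
$P '[[0.005,0,-0.0021,0.0082,0],[0.005,0,-0.0019,0.0083,0],[0.005,0,-0.0016,0.0083,0],[0.005,0,-0.0013,0.0084,0],[0.005,0,0,0,0],[0.005,0,0,0,0]]' | $C
```

```text
t10.15 y0.1216 z0.3609 th27.0 r0.2554 ft-2.5 fr-1.5 w0.155 f [6.0, -0.2, -2.9]
t10.40 y0.1319 z0.3376 th21.3 r0.2553 ft-3.0 fr-2.6 w0.155 f [6.2, -1.3, -3.7]
t10.65 y0.1398 z0.3136 th15.6 r0.2552 ft-2.3 fr-2.0 w0.153 f [6.6, -1.3, -2.7]
t11.15 y0.1465 z0.2804 th8.0 r0.2550 ft-3.2 fr-0.9 w0.147 f [6.3, -0.4, -3.3]
```

```bash
P="python3 -m pendant"; C="python3 chk.py -13 3"
$P '[[0.005,0,-0.0005,0.004,0],[0.005,0,-0.0005,0.004,0],[0.005,0,-0.0004,0.004,0],[0.005,0,-0.0003,0.004,0],[0.005,0,-0.0002,0.004,0],[0.005,0,-0.0002,0.004,0],[0.005,0,-0.0001,0.004,0],[0.005,0,0,0,0]]' | $C &&
$P '[[0.005,0,-0.0001,0.0015,0],[0.005,0,0,0.0015,0],[0.005,0,0,0,0]]' | $C &&
$P '[[0.005,0,0,0.0015,0],[0.005,0,0,0.0015,0],[0.005,0,0,0,0]]' | $C &&
$P '[[0.005,0,0,0.0015,0],[0.005,0,0,0.0015,0],[0.005,0,0,0,0]]' | $C &&
$P '[[0.005,0,0,0.0015,0],[0.005,0,0,0.0015,0],[0.005,0,0,0,0]]' | $C &&
$P '[[0.005,0,0,0.0015,0],[0.005,0,0,0.0015,0],[0.005,0,0,0,0]]' | $C
```

```text
t11.82 y0.1487 z0.2524 th1.7 r0.2548 ft-3.4 fr-0.9 w0.151 f [5.8, -0.8, -3.4]
t12.07 y0.1487 z0.2497 th1.1 r0.2547 ft-2.3 fr-2.0 w0.153 f [6.7, -2.0, -2.3]
t12.32 y0.1487 z0.2468 th0.4 r0.2547 ft-3.1 fr-1.0 w0.150 f [6.6, -1.0, -3.1]
t12.57 y0.1489 z0.2462 th0.3 r0.2549 ft16.6 fr-2.7 w0.154 f [-0.5, -2.8, 16.6]
```

```bash
sed -i 's/-\.245/-.2462/g' chk.py; python3 -m pendant '[[0.005,0,0,-0.0008,0],[0.005,0,0,0,0]]' | python3 chk.py -20 20
python3 - <<'E'
from h import *
ims=[]
for c,(x,y) in (("scene",(200,140)),("side",(255,120))):
    im,d=bot.read_camera(c)
    ims+=[cv2.resize(im[y:y+130,x:x+130],(390,390))]
cv2.imwrite("pics/p2.png",np.hstack(ims))
E
```

```text
t12.73 y0.1488 z0.2463 th0.0 r0.2548 ft11.4 fr-2.8 w0.156 f [1.0, -2.8, 11.4]
```

View pics/p2.png

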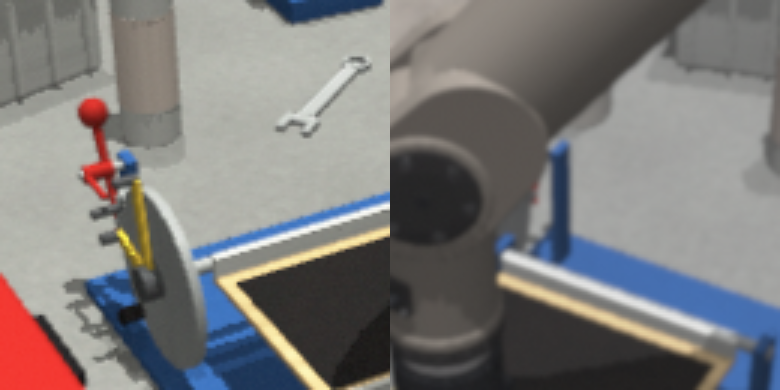

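```bash
P="python3 -m pendant"; C="python3 chk.py -13 15"
$P '[[0.005,0,0.0001,-0.004,0],[0.005,0,0.0003,-0.0068,0],[0.005,0,0.0005,-0.0068,0],[0.005,0,0.0006,-0.0068,0],[0.005,0,0.0008,-0.0068,0],[0.005,0,0.0010,-0.0067,0]]' | $C &&
$P '[[0.005,0,0.0012,-0.0067,0],[0.005,0,0.0014,-0.0067,0],[0.005,0,0.0015,-0.0066,0],[0.005,0,0.0017,-0.0066,0],[0.005,0,0.0019,-0.0065,0],[0.005,0,0.0021,-0.0065,0],[0.005,0,0,0,0],[0.005,0,0,0,0]]' | $C
```

```text
t13.33 y0.1460 z0.2831 th8.3 r0.2547 ft-3.4 fr-0.7 w0.155 f [7.0, -0.2, -3.5]
t14.00 y0.1368 z0.3228 th17.5 r0.2546 ft-2.5 fr1.2 w0.153 f [5.4, 1.9, -2.0]
```

```bash
P="python3 -m pendant"; C="python3 chk.py -13 1.5"
$P '[[0.005,0,0.0018,-0.0055,0],[0.005,0,0.0019,-0.0055,0],[0.005,0,0.0021,-0.0054,0],[0.005,0,0.0022,-0.0054,0],[0.005,0,0.0023,-0.0053,0],[0.005,0,0,0,0],[0.005,0,0,0,0],[0.005,0,0,0,0]]' | $C &&
$P '[[0.005,0,-0.0010,0.0023,0],[0.005,0,-0.0010,0.0023,0],[0.005,0,-0.0010,0.0023,0],[0.005,0,-0.0010,0.0023,0],[0.005,0,-0.0010,0.0023,0],[0.005,0,0,0,0]]' | $C &&
$P '[[0.005,0,-0.0005,0.0014,0],[0.005,0,-0.0005,0.0014,0],[0.005,0,0,0,0]]' | $C &&
$P '[[0.005,0,-0.0005,0.0014,0],[0.005,0,-0.0005,0.0014,0],[0.005,0,0,0,0]]' | $C &&
$P '[[0.005,0,-0.0005,0.0014,0],[0.005,0,0,0,0]]' | $C &&
$P '[[0.005,0,-0.0005,0.0014,0],[0.005,0,0,0,0]]' | $C &&
$P '[[0.005,0,-0.0005,0.0014,0],[0.005,0,0,0,0]]' | $C &&
$P '[[0.005,0,-0.0005,0.0014,0],[0.005,0,0,0,0]]' | $C &&
$P '[[0.005,0,-0.0005,0.0014,0],[0.005,0,0,0,0]]' | $C
```

```text
t14.67 y0.1267 z0.3496 th24.0 r0.2546 ft-2.8 fr1.5 w0.151 f [5.8, 2.5, -1.9]
t15.17 y0.1317 z0.3375 th21.0 r0.2546 ft-3.2 fr0.5 w0.156 f [6.5, 1.6, -2.8]
t15.42 y0.1326 z0.3348 th20.4 r0.2545 ft-2.7 fr0.4 w0.150 f [6.2, 1.3, -2.4]
t15.67 y0.1337 z0.3321 th19.7 r0.2546 ft-2.3 fr1.0 w0.149 f [6.2, 1.7, -1.8]
t15.83 y0.1341 z0.3308 th19.4 r0.2546 ft-1.8 fr-0.5 w0.155 f [6.2, 0.1, -1.9]
t16.00 y0.1346 z0.3296 th19.1 r0.2546 ft-0.9 fr1.4 w0.152 f [6.1, 1.6, -0.4]
t16.17 y0.1349 z0.3286 th18.9 r0.2546 ft3.2 fr0.8 w0.148 f [5.2, -0.3, 3.3]
```

```bash
P="python3 -m pendant"; C="python3 chk.py -13 30"
$P '[[0.005,0,-0.0004,0.001,0],[0.005,0,0,0,0],[0.005,0,0,0,0]]' | $C &&
$P '[[0.016,0,0,0,0],[0.020,0,0,0,0],[0.03,0,0,0,0],[0.04,0,0,0,0],[0.045,0,0,0,0],[0.045,0,0,0,0]]' | $C
python3 - <<'E'
from h import *
im,d=bot.read_camera("wrist");cv2.imwrite("pics/w3.png",im)
E
```

```text
t16.42 y0.1351 z0.3282 th18.8 r0.2547 ft4.2 fr-0.2 w0.150 f [2.9, -1.5, 3.9]
t16.92 y0.1352 z0.3278 th18.7 r0.2546 ft-0.3 fr0.2 w0.527 f [-0.3, 0.3, -0.2]
```

View pics/w3.png

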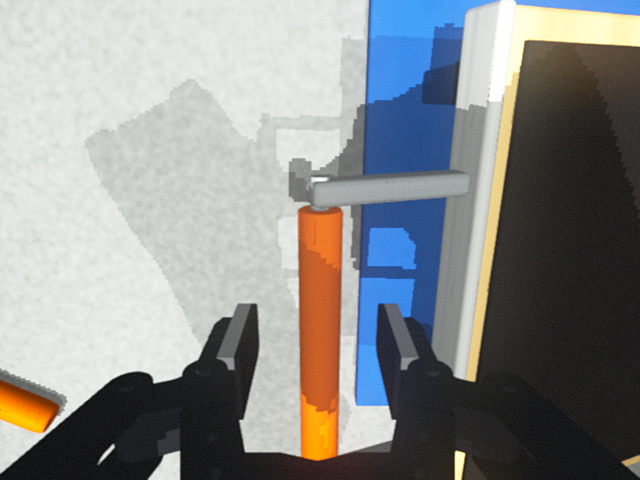

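The handle is free between the open fingers (column 320, pads at 255 and 385), and the board is holding. I'll rise straight up and check once more.

```bash
python3 -m pendant '[[0.045,0,0,-0.01,0],[0.045,0,0,-0.02,0],[0.045,0,0,-0.03,0],[0.045,0,0,-0.03,0],[0.045,0,0,-0.03,0],[0.045,0,0,-0.03,0],[0.045,0,0,0,0],[0.045,0,0,0,0]]'
python3 - <<'E'
from h import *
im,d=bot.read_camera("scene")
cv2.imwrite("pics/s2.png",im[120:320,180:460].repeat(2,0).repeat(2,1))
im,d=bot.read_camera("wrist")
for r in bot.pinpoint("handle","wrist")[:1]: p=px2w("wrist",r["at"],d);print(p,r["score"],np.degrees(np.arcsin((p[2]-.007-.09)/.255)))
E
```

```text
t: 17.63
eef_pos: [0.5782, 0.1355, 0.481]
tool_rot: [-0.001, 1.0, 0.017, 0.002]
contact_force: [-0.3, 1.1, -0.6]
gripper_width: 0.525
grasp_force: 0.0
[0.57357127 0.13569081 0.17802029] 0.9 18.525496870149542
```

View pics/s2.png

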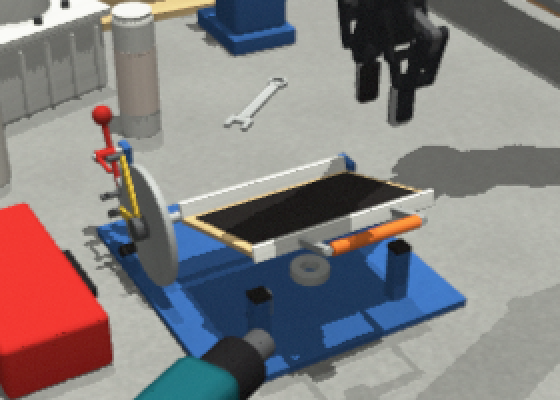

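The board stands at about 18.5–19° in notch 2, with the pawl on the teeth (ball at (102,115), leaning away) and the gripper clear.

```bash
python3 -c "
from station import bot
print(bot.hand_in())"
```

```text
the job is handed in; nothing more can be done
None
```

The job is handed in: the board was eased onto the stop (pawl seen tripped), lowered fully flat (pawl seen re-armed), then raised and let go in the second notch at about 19°, with the gripper clear at 17.6 s.

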